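# Move a dish tray to the stand with a plate lifter

## Robot

A 6-joint arm with a two-finger parallel gripper is mounted at the origin on a cart in front of the work surface, level with it; the furniture and walls round the work are solid. World frame = base frame: x ahead of the robot, y to its left, z up, the work surface at z = 0. Lengths are in m, angles in rad, forces in N, time in s.
With the tool pointing down it reaches from about 0.35 to 0.975 m from the base axis. Payload 4.9 kg.
Tool frame: the origin (TCP) lies at the very end of the fingers, on their centre line; the grasp point (between the pads) lies 19 mm behind it; z points along the fingers, y is the direction in which the jaws open and shut (so a half turn about z gives the same grasp; the last joint's range is limited). The gripper opens to 85 mm and grips with 20 to 120 N. Pads are 22 mm wide; open, the fingers measure 114 mm over their backs; the gripper's body (76 mm by 85 mm) begins 54 mm behind the grasp point. The pads swing forward as they close: fully open they stand 13 mm farther back than shut.
Start: joints at [-1.394, 0.053, 1.613, -0, 1.476, -0.119], TCP at [0.182, -0.598, 0.231] pointing down, gripper open.
Joint ranges: [-3.01, 3.01], [-1.01, 2.22], [0.06, 2.58], [-1.02, 4.17], [0.09, 2.62], [-3.14, 3.14]. Speed limits (rad/s): [2.57, 2.57, 3.14, 3.14, 3.14, 3.14].

## Interface

Orientations are given as a rotation vector (axis times angle).
In Python, from station import ctrl gives the robot as it stands.
- The arm moves only by the tool apply_moves, never from a script. Its argument "deltas" is a list of rows, each a list of 5 numbers: the shift along the tool's x, y, z in m, then the turn about the tool's z in rad, then the gripper's target within -1 to 1 (fully open at 1, half-way at 0, shut at -1). A call has exactly 8 rows; each row shifts and turns the pose as measured when the row begins, along the tool's axes as they then stand; what a row does not reach is not made up. A row lasts 1/8 s, in which the tool goes at most 62.5 mm and 10.7 degrees, less where a joint would pass 70% of its speed; a pose out of reach is approached as far as the arm can. A call with a gripper value outside its range is refused whole. The fingers move at their own pace and stop on an object; "grip_force" is the grip in N (left out, the last holds). Time passes only in rows, so rows that do not move let the fingers close, or fill a call up. It gives the time, the measured TCP pose, the force and the opening at its end, in the units of the state.
- ctrl.get_obs(): the state, without advancing time (a new reading comes with each control period).
- ctrl.get_image(name): name is "side" or "top" or "wrist"; returns a dict with "img" (420x560x3 uint8, red, green, blue), "range_z" (420x560 float32, m along the optical axis (not along the pixel's ray), 0 where there is no reading), "mtx" (3x3 intrinsics, pixels), "eye" and "attitude" of the camera in the world; the wrist camera has in their place "mount" (4x4, takes a point from camera to tool coordinates, whose origin is the TCP and whose axes are the flange's). Camera axes: x right, y down, z forward; pixel columns grow to the right and rows downward; lengths in m; the calibration is good to about 2 mm. A picture is of the moment at which its call begins: read the wrist's pose just before it.
- ctrl.finish_job(): hands the job in, once; it reports no verdict.
Trained networks look in a picture, given as the dict that the camera call returned (one of the last four; its "shot" number tells which), for a name from the list of things; names that differ only in an ending like _2 or _b are one class to them, and where a whole thing is asked for, a point or a joint stands for the part that bears it (a point fixed in the world has none). Each returns a list of dicts, best first, with "confidence" (0 to 1); they miss things now and then, are a little off and sometimes report something else, mostly with a low value. They report only what shows in the picture. A call takes as long as a camera call.
- ctrl.search_frame(picture, target): "extent" ([left, top, width, height] in pixels, round what is visible of it).
- ctrl.spot_point(picture, target): "uv" ([column, row] in pixels: a listed point, or the origin of a listed thing).
The state is a dict: "t": time; "q": joint angles; "dq": joint speeds; "effort": joint torques, N m; "tool_pos": TCP position; "tool_rot": TCP orientation; "contact_force": force on the tool from outside, world axes, zero at the start; "wrist_torque": the same for the moment, N m; "opening": finger opening in m.
Only numpy, scipy, OpenCV 4.12 (cv2) and the standard library are available. Lean on these libraries where they do the work, as an engineer would, in place of code of your own. Each camera call takes 0.05 s, during which the arm holds its last target.

## Task

Pick up the plate lifter by its handle, slide its blade under the shallow metal tray that lies against the bench stop, and carry the tray, level and with the culture dish still on it, to the white two-rail stand. Lower it so that it lies squarely and centrally across both rails, draw the blade out from below and put the lifter down flat on the bench, clear of the stand and stop. Keep the fingers off the tray and the dish, and do not disturb the timer, beaker, bottle or tape roll.

Things in the scene. Friction and masses are not known exactly. Their poses are not given: they have to be found in the camera images.
- lifter: plate lifter like a small trowel, 0.2 kg: steel blade 165 x 50 x 2 mm, black bar handle above it on two posts. Origin on the blade's underside, below the handle's middle; z up, +x to the blade's front edge. Blade: x -32 to +133 mm, y -25 to +25, z 0 to 2. Handle: 70 (x) x 20 (y) x 32 mm, x -35 to +35, z 46 to 78; grip it from above across the 20 mm. Starts flat on the bench.
- lifter_tip (a point): middle of the blade's front edge, on the lifter at x = 133, y = 0, z = 1 mm
- tray: bare aluminium tray, 0.08 to 0.17 kg. Origin at the centre of its underside, z up. Underside 76 (x) x 110 mm (y), flat on the bench, no feet; all four sides flare from it 12 mm out and 8 mm up to a rim 100 x 134 mm, 11 mm high, so a blade moved along the bench meets a slope that rides up onto it. Floor 2.4 mm thick. Its +x edge faces the stop, gap 1 to 9 mm; its -x side is open.
- dish: round flat tan closed culture dish, 64 mm across, 15 mm high, about 0.03 kg, lying loose on the tray's floor. Origin at the centre of its underside, z up.
- bench_stop: aluminium angle bar fixed to the bench: bar 12 (x) x 130 (y) x 26 mm high, 5 mm foot behind. Origin at the bar's centre on the bench. Its face towards the tray is at x = -6 mm. +x is the way to push: the lifter's +x goes along it, and the tray slides ahead of the blade until it meets the stop. The tray's x axis is within 0.04 rad of it.
- stand: fixed white stand, two rails on a base plate. Origin at the centre of its underside on the bench, z up. Rails x -50 to +50 mm, at y -54 to -32 and +32 to +54, tops at z = 36; base between them 5 mm thick; the 64 mm channel is open above and at both ends, for the blade to sink into and leave towards -x. Tray x axis to lie along stand x, which points to the robot's left within 0.2 rad.
- timer: bystander: white timer, 66 x 66 x 19 mm, origin at the centre of its underside
- beaker: bystander: clear plastic beaker, 64 mm wide, 74 mm high, origin at the centre of its underside
- bottle: bystander: media bottle, 60 mm wide, 116 mm high, origin at the centre of its underside
- tape_roll: bystander: flat roll of tape, 60 mm across, 13 mm high, origin at the centre of its underside

How it is judged:
On the way:
1. the tray is carried on the lifter, at least 20 mm above the bench, with the dish on it (height (world z) of tray above 0.02 m and contact force between lifter and tray above 0.2 N and contact force between tray and stand below 0.05 N and x of dish in the frame of tray between -0.018 and 0.018 m and y of dish in the frame of tray between -0.034 and 0.034 m and z of dish in the frame of tray between -0.0036 and 0.0084 m), for 0.2 s.
At the end, for the whole second after the job is handed in: Tray level on both rails, centred on the stand within 22 mm along x and 14 mm across, x axes within 0.14 rad; dish flat inside the tray; lifter flat on the bench, its front edge at least 60 mm from the tray centre, touching neither tray, stand nor stop; all at rest (x of tray in the frame of stand between -0.022 and 0.022 m and y of tray in the frame of stand between -0.014 and 0.014 m and z of tray in the frame of stand between 0.033 and 0.039 m and angle between the x axis of tray and the x axis of stand, either way round below 0.14 rad and angle between tray's own z axis and vertical below 0.04 rad and linear speed of each of tray, lifter below 0.02 m/s and angle between dish's own z axis and vertical below 0.06 rad and x of dish in the frame of tray between -0.018 and 0.018 m and y of dish in the frame of tray between -0.034 and 0.034 m and z of dish in the frame of tray between -0.0036 and 0.0084 m and height (world z) of lifter below 0.004 m and angle between lifter's own z axis and vertical below 0.05 rad and horizontal distance between lifter_tip and tray above 0.06 m and contact force between lifter and stand below 0.05 N and contact force between lifter and bench_stop below 0.05 N and contact force between lifter and tray below 0.05 N).
It fails at once if the fingers touch the tray or the dish (contact force between the fingers and tray above 0.3 N or contact force between the fingers and dish above 0.3 N).
It fails at once if the tray is tipped by more than about 17 degrees (angle between tray's own z axis and vertical above 0.3 rad).
It fails at once if a bystander is shifted by more than 20 mm (distance of any of timer, beaker, bottle, tape_roll from where it was at the start of the episode above 0.02 m).
It also fails if it takes over 58 s, if anything falls off the work surface, if the arm or the gripper's body presses on something with over 40 N, if the wrist force passes 120 N, or if a joint passes its speed limit or range.

## Working session

There is one attempt and no reset: what is moved stays moved. The work goes in short steps, Python scripts to look and compute and a tool call to move; the robot and the scene stay as the last step left them, time stands still between calls to the robot, and variables do not carry over. Pictures are saved under pics/ and viewed, and the job is handed in when it is done.

Besides the shell and the picture viewer there is one more tool, called after "Emit:" by a JSON object that holds its "method" and its "body". apply_moves: Moves the arm, as the interface text tells. Its arguments: {"type":"object","properties":{"deltas":{"type":"array"},"grip_force":{"type":"number"}},"required":["deltas"]}

```bash
ls; mkdir -p pics; python3 - <<'E'
from station import ctrl
import cv2,numpy as np
print(ctrl.get_obs())
for n in ["top","side"]:
    p=ctrl.get_image(n)
    cv2.imwrite(f"pics/{n}0.png",p["img"][:,:,::-1])
    print(n,p["mtx"].tolist(),p["eye"],p["attitude"])
    for t in ["lifter","lifter_tip","tray","dish","bench_stop","stand","timer","beaker","bottle","tape_roll"]:
        try:
            s=ctrl.spot_point(p,t)[:1]; f=ctrl.search_frame(p,t)[:1]
            print(t,s,f)
        except Exception as e: print(t,e)
print(ctrl.get_obs()["t"])
E
```

```text
pics
{'t': 0.0, 'q': array([-1.39401667e+00,  5.33595996e-02,  1.61427678e+00,  2.60582217e-06,
        1.47598196e+00, -1.18992954e-01]), 'dq': array([ 0.0008377 ,  0.00114134,  0.00223625, -0.00071041,  0.00162764,
       -0.00117944]), 'effort': array([ 1.62677155e-03, -3.93686128e+01, -3.70171523e+01, -1.06382444e-05,
        7.21002274e-03, -3.45611390e-06]), 'tool_pos': array([ 0.18207154, -0.59725382,  0.23007159]), 'tool_rot': array([-3.10529858e+00, -4.62608135e-01,  8.77951305e-05]), 'contact_force': array([-0.45837158, -0.26237014,  0.21048747]), 'wrist_torque': array([-0.01089812,  0.03882198, -0.0184362 ]), 'opening': 0.08497256950197747}
top [[454.76135037798764, 0.0, 280.72078262807645], [0.0, 454.76135037798764, 214.7792085770237], [0.0, 0.0, 1.0]] [0.26027714 0.11288662 1.15255797] [-2.14304981  2.04178922 -0.25498917]
lifter [{'uv': [301.8, 258.3], 'confidence': 0.98}] [{'extent': [250.4, 246.3, 64.3, 29.4], 'confidence': 0.59}]
lifter_tip [{'uv': [252.8, 264.2], 'confidence': 0.59}] [{'extent': [250.3, 244.2, 70.2, 32.0], 'confidence': 0.75}]
tray [{'uv': [215.5, 2
[... 1406 characters left out ...]
extent': [216.4, 230.1, 18.2, 11.1], 'confidence': 0.63}]
bench_stop [] [{'extent': [188.1, 233.0, 37.0, 24.6], 'confidence': 0.61}]
stand [{'uv': [298.7, 197.2], 'confidence': 0.89}] [{'extent': [277.9, 184.0, 43.4, 19.7], 'confidence': 0.76}]
timer [{'uv': [226.9, 208.1], 'confidence': 0.55}] [{'extent': [211.5, 201.7, 29.5, 13.1], 'confidence': 0.79}]
beaker [{'uv': [240.7, 273.1], 'confidence': 0.68}] [{'extent': [224.7, 233.7, 30.2, 46.1], 'confidence': 0.7}]
bottle [{'uv': [250.1, 196.0], 'confidence': 0.87}] [{'extent': [238.7, 163.4, 22.7, 37.5], 'confidence': 0.89}]
tape_roll [{'uv': [355.5, 192.3], 'confidence': 0.72}] [{'extent': [344.5, 188.7, 14.7, 8.2], 'confidence': 0.58}]
2.1
```

View pics.

View pics/top0.png

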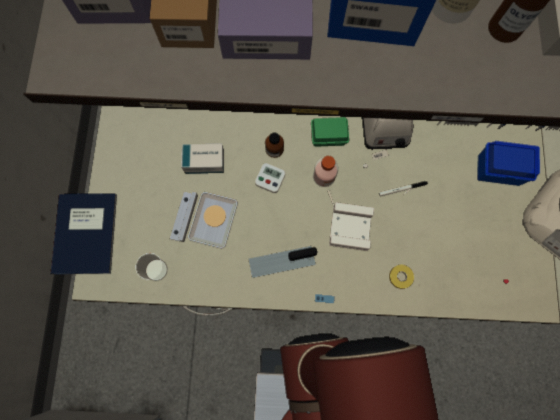

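View pics/side0.png

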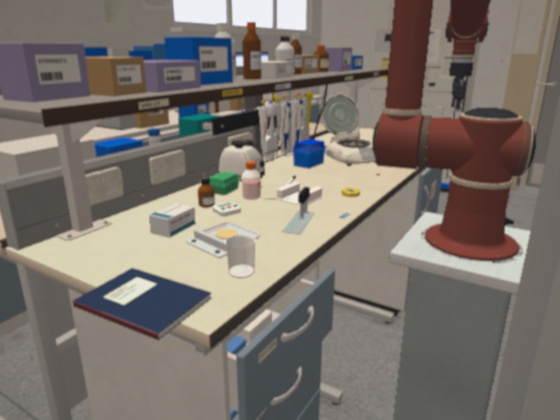

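```bash
cat > h.py <<'E'
import numpy as np,cv2
from scipy.spatial.transform import Rotation as R
def cam(p,obs=None):
    if "eye" in p: return R.from_rotvec(p["attitude"]).as_matrix() if np.shape(p["attitude"])==(3,) else np.array(p["attitude"]),np.array(p["eye"])
    T=np.eye(4);T[:3,:3]=R.from_rotvec(obs["tool_rot"]).as_matrix();T[:3,3]=obs["tool_pos"]
    M=T@np.array(p["mount"]);return M[:3,:3],M[:3,3]
def cloud(p,obs=None):
    A,e=cam(p,obs);K=p["mtx"];z=p["range_z"];h,w=z.shape
    u,v=np.meshgrid(np.arange(w),np.arange(h))
    c=np.stack([(u-K[0,2])/K[0,0]*z,(v-K[1,2])/K[1,1]*z,z],-1)
    W=c@A.T+e;W[z<=0]=np.nan;return W
def onplane(p,uv,zp,obs=None):
    A,e=cam(p,obs);K=p["mtx"]
    d=A@np.array([(uv[0]-K[0,2])/K[0,0],(uv[1]-K[1,2])/K[1,1],1]);return e+d*(zp-e[2])/d[2]
def proj(p,X,obs=None):
    A,e=cam(p,obs);c=A.T@(np.array(X)-e);K=p["mtx"];return np.array([K[0,0]*c[0]/c[2]+K[0,2],K[1,1]*c[1]/c[2]+K[1,2]])
def rectify(p,cx,cy,zp,half=(0.15,0.15),res=0.0005,obs=None):
    # ortho picture on plane zp: image right = -y world, down = -x
    A,e=cam(p,obs);K=p["mtx"]
    c=[[cx+half[0],cy+half[1]],[cx+half[0],cy-half[1]],[cx-half[0],cy-half[1]],[cx-half[0],cy+half[1]]]
    src=np.float32([proj(p,[a,b,zp],obs) for a,b in c]);W,H=int(2*half[1]/res),int(2*half[0]/res)
    dst=np.float32([[0,0],[W,0],[W,H],[0,H]])
    return cv2.warpPerspective(p["img"],cv2.getPerspectiveTransform(src,dst),(W,H),flags=cv2.INTER_CUBIC)
E
python3 - <<'E'
from station import ctrl
from h import *
import pickle
p=ctrl.get_image("top");pickle.dump(p,open("top.pkl","wb"))
A,e=cam(p);print(A)
for n,uv,z in [("lifter",(301.8,258.3),0),("tip",(252.8,264.2),0),("tray",(215.5,221.1),0),("dish",(214.2,216.1),.002),("stop",(187.3,217.9),0),("stand",(350.3,225.7),0),("timer",(271,178),0),("beaker",(159,274),0),("bottle",(323.6,178.2),0),("tape",(400,276.5),0)]:
    print(n,onplane(p,uv,z).round(4))
W=cloud(p)
for uv in [(300,300),(240,180),(300,254),(370,226),(215,216)]: print(uv,W[uv[1],uv[0]])
im=rectify(p,0.17,0.13,0.0,(0.15,0.3),0.00075)
cv2.imwrite("pics/ortho0.png",im[:,:,::-1])
E
```

```text
[[ 0.04760946 -0.96969819  0.2396221 ]
 [-0.99884666 -0.04771215  0.00537585]
 [ 0.00621993 -0.23960168 -0.97085135]]
lifter [0.4332 0.0601 0.    ]
tip [0.412 0.184 0.   ]
tray [ 0.5195  0.2878 -0.    ]
dish [0.5322 0.2919 0.002 ]
stop [0.5244 0.3617 0.    ]
stand [ 0.5244 -0.0627  0.    ]
timer [0.6443 0.1499 0.    ]
beaker [0.3758 0.4189 0.    ]
bottle [0.6507 0.0099 0.    ]
tape [ 0.3989 -0.1898  0.    ]
(300, 300) [ 0.32838843  0.06070188 -0.00170917]
(240, 180) [0.63413032 0.2318172  0.00137529]
(300, 254) [0.43107681 0.06847658 0.08106545]
(370, 226) [ 0.52547577 -0.11325095  0.00294192]
(215, 216) [0.5307271  0.28868859 0.00983888]
```

View pics/ortho0.png

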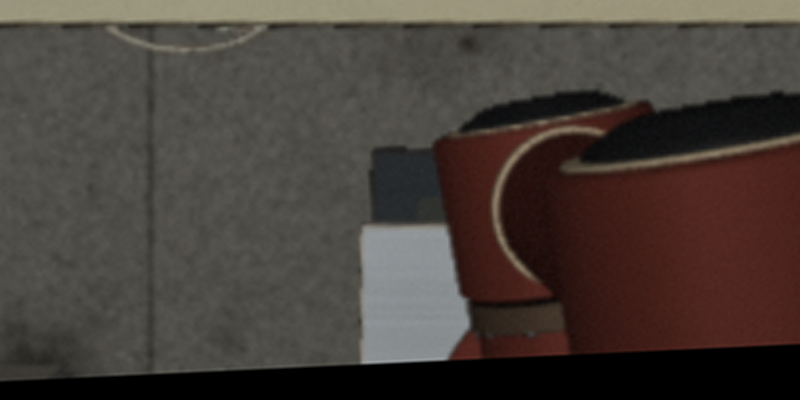

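```bash
python3 - <<'E'
from h import *
import pickle
p=pickle.load(open("top.pkl","rb"))
im=rectify(p,0.5,0.13,0.0,(0.2,0.33),0.000825)
cv2.imwrite("pics/ortho1.png",im[:,:,::-1])
W=cloud(p)
# height clusters
def box(n,x0,x1,y0,y1,z0,z1):
    m=(W[...,0]>x0)&(W[...,0]<x1)&(W[...,1]>y0)&(W[...,1]<y1)&(W[...,2]>z0)&(W[...,2]<z1)
    P=W[m];c,s,a=cv2.minAreaRect(P[:,:2].astype(np.float32)*1000);print(n,len(P),P.mean(0).round(4),np.round(c,1),np.round(s,1),round(a,1), "zmed",np.median(P[:,2]).round(4))
box("handle",.37,.5,.0,.13,.06,.1)
box("rails",.43,.62,-.14,.02,.028,.05)
box("stop",.43,.62,.32,.42,.018,.04)
box("dish",.47,.59,.23,.35,.012,.03)
box("bot",.6,.7,-.05,.06,.05,.2)
E
```

```text
handle 255 [0.4343 0.0634 0.0766] [435.5  62.8] [20.2 69.8] 15.0 zmed 0.0776
rails 714 [ 0.5174 -0.0605  0.0363] [519.1 -61.2] [100.3 109. ] 84.6 zmed 0.0364
stop 266 [0.5237 0.3573 0.0259] [524.  352.9] [ 22.6 129.1] 79.3 zmed 0.0262
dish 163 [0.549  0.3091 0.0172] [530.4 293.3] [113.7 118.3] 89.3 zmed 0.0143
bot 494 [0.6448 0.0134 0.0911] [649.7  12.1] [59.1 51.5] 73.4 zmed 0.086
```

View pics/ortho1.png

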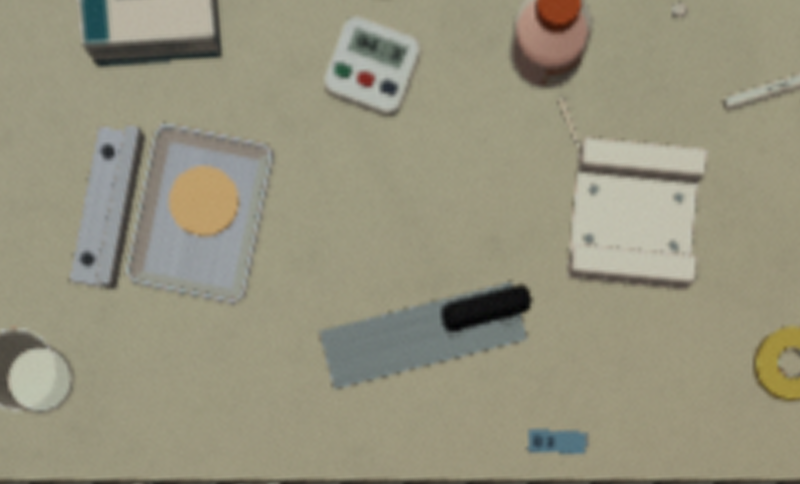

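```bash
cat >> h.py <<'E'
def heading(obs):
    M=R.from_rotvec(obs["tool_rot"]).as_matrix();return np.arctan2(M[1,0],M[0,0])
def plan(obs,tgt,n,deg=None,prof=None):
    # tgt xyz world, deg target heading of tool x; rows assuming tool straight down
    p=np.array(obs["tool_pos"]);h=heading(obs);H=h if deg is None else np.radians(deg)
    dh=(H-h+np.pi)%(2*np.pi)-np.pi
    d=(np.array(tgt)-p)/n
    print("from",p.round(4),"hd",np.degrees(h).round(2),"tilt",(R.from_rotvec(obs["tool_rot"]).as_matrix()[:,2]).round(4))
    for i in range(n):
        a=h+dh*i/n
        print([round(float(v),4) for v in (d[0]*np.cos(a)+d[1]*np.sin(a), d[0]*np.sin(a)-d[1]*np.cos(a), -d[2], -dh/n)])
E
python3 - <<'E'
from station import ctrl
from h import *
o=ctrl.get_obs();plan(o,[.4355,.063,.2],16,105)
E
```

```text
from [ 0.1822 -0.5978  0.2313] hd 16.95 tilt [-0. -0. -1.]
[0.0272, -0.0349, 0.002, -0.096]
[0.0304, -0.0321, 0.002, -0.096]
[0.0333, -0.0291, 0.002, -0.096]
[0.036, -0.0257, 0.002, -0.096]
[0.0383, -0.0222, 0.002, -0.096]
[0.0402, -0.0184, 0.002, -0.096]
[0.0418, -0.0144, 0.002, -0.096]
[0.043, -0.0104, 0.002, -0.096]
[0.0438, -0.0062, 0.002, -0.096]
[0.0442, -0.002, 0.002, -0.096]
[0.0442, 0.0023, 0.002, -0.096]
[0.0438, 0.0065, 0.002, -0.096]
[0.0429, 0.0107, 0.002, -0.096]
[0.0417, 0.0147, 0.002, -0.096]
[0.0401, 0.0187, 0.002, -0.096]
[0.0381, 0.0224, 0.002, -0.096]
```

Emit:
{"method": "apply_moves", "body": {"deltas": [[0.027, -0.035, 0.002, -0.096, 1], [0.03, -0.032, 0.002, -0.096, 1], [0.033, -0.029, 0.002, -0.096, 1], [0.036, -0.026, 0.002, -0.096, 1], [0.038, -0.022, 0.002, -0.096, 1], [0.04, -0.018, 0.002, -0.096, 1], [0.042, -0.014, 0.002, -0.096, 1], [0.043, -0.01, 0.002, -0.096, 1]], "grip_force": 100}}

```text
t: 3.15
tool_pos: [0.3078, -0.2605, 0.2153]
tool_rot: [2.689, 1.618, 0.001]
contact_force: [0.4, -0.0, -0.5]
opening: 0.0854
```

```bash
python3 - <<'E'
from station import ctrl
from h import *
o=ctrl.get_obs();print(o["t"],o["q"]);plan(o,[.4355,.063,.2],8,105)
E
```

```text
3.15 [-8.87653286e-01 -5.18980420e-01  2.11898385e+00  4.62958837e-04
  1.53809711e+00 -4.00164105e-01]
from [ 0.3078 -0.2605  0.2153] hd 62.07 tilt [ 0.0026 -0.0024 -1.    ]
[0.0432, -0.0048, 0.0019, -0.0937]
[0.0435, -0.0008, 0.0019, -0.0937]
[0.0433, 0.0033, 0.0019, -0.0937]
[0.0428, 0.0073, 0.0019, -0.0937]
[0.042, 0.0113, 0.0019, -0.0937]
[0.0407, 0.0152, 0.0019, -0.0937]
[0.0391, 0.0189, 0.0019, -0.0937]
[0.0372, 0.0225, 0.0019, -0.0937]
```

Emit:
{"method": "apply_moves", "body": {"deltas": [[0.043, -0.005, 0.002, -0.094, 1], [0.0435, -0.001, 0.002, -0.094, 1], [0.043, 0.003, 0.002, -0.094, 1], [0.043, 0.007, 0.002, -0.094, 1], [0.042, 0.011, 0.002, -0.094, 1], [0.041, 0.015, 0.002, -0.094, 1], [0.039, 0.019, 0.002, -0.094, 1], [0.037, 0.0225, 0.002, -0.094, 1]]}}

```text
t: 4.15
tool_pos: [0.4334, 0.0756, 0.2008]
tool_rot: [1.87, 2.508, 0.003]
contact_force: [1.1, -0.9, -0.3]
opening: 0.0848
```

```bash
python3 - <<'E'
from station import ctrl
from h import *
import pickle
o=ctrl.get_obs();print(o["t"],o["q"]);p=ctrl.get_image("wrist");pickle.dump((p,o),open("w1.pkl","wb"))
cv2.imwrite("pics/w1.png",p["img"][:,:,::-1])
W=cloud(p,o)
print(np.nanmedian(W.reshape(-1,3),0))
plan(o,[.4355,.063,.1],8,105)
E
```

```text
4.15 [ 0.00724595 -0.40578498  2.06560455 -0.00620586  1.46995241 -0.28151357]
[0.43052567 0.08739375 0.00066297]
from [0.4334 0.0756 0.2008] hd 106.58 tilt [ 0.0119 -0.0061 -0.9999]
[-0.0016, -0.0002, 0.0126, 0.0034]
[-0.0016, -0.0002, 0.0126, 0.0034]
[-0.0016, -0.0002, 0.0126, 0.0034]
[-0.0016, -0.0002, 0.0126, 0.0034]
[-0.0016, -0.0002, 0.0126, 0.0034]
[-0.0016, -0.0002, 0.0126, 0.0034]
[-0.0016, -0.0002, 0.0126, 0.0034]
[-0.0016, -0.0002, 0.0126, 0.0034]
```

View pics/w1.png

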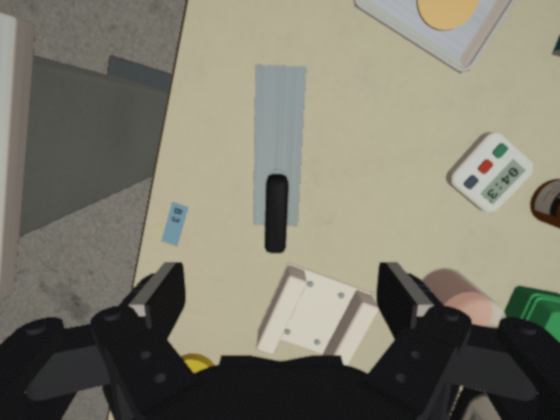

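```bash
python3 - <<'E'
from station import ctrl
from h import *
import pickle
o=ctrl.get_obs();p=ctrl.get_image("wrist");pickle.dump((p,o),open("w2.pkl","wb"))
print(o["t"],o["tool_pos"],o["dq"].round(3))
W=cloud(p,o)
def box(n,x0,x1,y0,y1,z0,z1):
    m=(W[...,0]>x0)&(W[...,0]<x1)&(W[...,1]>y0)&(W[...,1]<y1)&(W[...,2]>z0)&(W[...,2]<z1)
    P=W[m]
    if len(P)<5: print(n,len(P));return
    c,s,a=cv2.minAreaRect(P[:,:2].astype(np.float32)*1000);print(n,len(P),np.round(c,1),np.round(s,1),round(a,1), "zmed",np.median(P[:,2]).round(4))
box("handle",.37,.5,.0,.13,.06,.1)
box("rails",.43,.62,-.14,.02,.028,.05)
print(np.nanmedian(W[100:150,160:230].reshape(-1,3),0), np.nanmedian(W[120:160,265:295].reshape(-1,3),0))
# blade color mask
hsv=cv2.cvtColor(p["img"],cv2.COLOR_RGB2HSV)
for uv in [(255,66),(306,66),(253,225),(298,226)]: print(uv,onplane(p,uv,0.002,o))
E
```

```text
4.2 [0.43410193 0.07943447 0.2004938 ] [-0.078 -0.029  0.027 -0.048  0.042 -0.007]
handle 1709 [434.3  62. ] [20.  68.3] 14.4 zmed 0.0774
rails 2902 [517.3 -62.2] [100. 108.] 84.4 zmed 0.0359
[0.33331181 0.11427953 0.00038598] [0.42120592 0.1261244  0.00237633]
(255, 66) [0.37805348 0.18640533 0.002     ]
(306, 66) [0.4257524  0.20090199 0.002     ]
(253, 225) [0.41978018 0.02836929 0.002     ]
(298, 226) [0.46824978 0.04160082 0.002     ]
```

```bash
python3 - <<'E'
from station import ctrl
from h import *
o=ctrl.get_obs();print(o["t"]);plan(o,[.4345,.0623,.045],6,104.5)
E
```

```text
4.25
from [0.4334 0.0771 0.2004] hd 106.73 tilt [ 0.0105 -0.0048 -0.9999]
[-0.0024, -0.0005, 0.0259, 0.0065]
[-0.0024, -0.0005, 0.0259, 0.0065]
[-0.0024, -0.0005, 0.0259, 0.0065]
[-0.0024, -0.0005, 0.0259, 0.0065]
[-0.0024, -0.0005, 0.0259, 0.0065]
[-0.0024, -0.0005, 0.0259, 0.0065]
```

Emit:
{"method": "apply_moves", "body": {"deltas": [[-0.004, 0, 0.026, 0.01, 1], [-0.004, -0.001, 0.026, 0.01, 1], [-0.003, -0.001, 0.026, 0.01, 1], [-0.002, 0, 0.026, 0.005, 1], [0, 0, 0.02, 0, 1], [0, 0, 0.01, 0, 1], [0, 0, 0, 0, 1], [0, 0, 0, 0, 1]]}}

```text
t: 5.25
tool_pos: [0.438, 0.0598, 0.0659]
tool_rot: [1.915, 2.469, 0.006]
contact_force: [1.0, 0.1, -0.4]
opening: 0.0854
```

```bash
python3 - <<'E'
from station import ctrl
from h import *
o=ctrl.get_obs();print(o["t"],o["dq"].round(3));plan(o,[.4345,.0623,.045],4,104.5)
E
```

```text
5.25 [-0.004 -0.003 -0.001 -0.002  0.002 -0.001]
from [0.438  0.0598 0.0659] hd 104.39 tilt [ 0.0161 -0.0074 -0.9998]
[0.0008, -0.0007, 0.0052, -0.0005]
[0.0008, -0.0007, 0.0052, -0.0005]
[0.0008, -0.0007, 0.0052, -0.0005]
[0.0008, -0.0007, 0.0052, -0.0005]
```

Emit:
{"method": "apply_moves", "body": {"deltas": [[0.001, -0.001, 0.007, 0, 1], [0.001, -0.001, 0.007, 0, 1], [0.001, -0.001, 0.005, 0, 1], [0, 0, 0, 0, 1], [0, 0, 0, 0, -1], [0, 0, 0, 0, -1], [0, 0, 0, 0, -1], [0, 0, 0, 0, -1]], "grip_force": 110}}

```text
t: 6.25
tool_pos: [0.4362, 0.0621, 0.0479]
tool_rot: [1.913, 2.466, 0.01]
contact_force: [0.1, 0.4, -0.9]
opening: 0.0184
```

```bash
python3 - <<'E'
from station import ctrl
from h import *
o=ctrl.get_obs();print(o["t"],o["dq"].round(3),o["opening"],o["contact_force"]);plan(o,[.4345,.0623,.045],4,104.5)
E
```

```text
6.25 [-0.002  0.    -0.001 -0.    -0.016 -0.001] 0.018406613110002766 [ 0.09874457  0.4068166  -0.88294875]
from [0.4362 0.0621 0.0479] hd 104.41 tilt [ 0.0201 -0.0075 -0.9998]
[0.0002, -0.0004, 0.0007, -0.0004]
[0.0002, -0.0004, 0.0007, -0.0004]
[0.0002, -0.0004, 0.0007, -0.0004]
[0.0002, -0.0004, 0.0007, -0.0004]
```

```bash
python3 - <<'E'
from station import ctrl
from h import *
o=ctrl.get_obs();plan(o,[.4786,.0689,.068],6,79.3)
E
```

```text
from [0.4362 0.0621 0.0479] hd 104.41 tilt [ 0.0201 -0.0075 -0.9998]
[-0.0007, 0.0071, -0.0033, 0.0731]
[-0.0001, 0.0072, -0.0033, 0.0731]
[0.0004, 0.0071, -0.0033, 0.0731]
[0.0009, 0.0071, -0.0033, 0.0731]
[0.0014, 0.007, -0.0033, 0.0731]
[0.0019, 0.0069, -0.0033, 0.0731]
```

Emit:
{"method": "apply_moves", "body": {"deltas": [[0, 0, -0.01, 0, -1], [0, 0, -0.01, 0, -1], [-0.001, 0.007, 0, 0.073, -1], [0, 0.007, 0, 0.073, -1], [0.0005, 0.007, 0, 0.073, -1], [0.001, 0.007, 0, 0.073, -1], [0.0015, 0.007, 0, 0.073, -1], [0.002, 0.007, 0, 0.073, -1]]}}

```text
t: 7.25
tool_pos: [0.4786, 0.0691, 0.0729]
tool_rot: [2.418, 1.975, 0.018]
contact_force: [-0.6, 0.2, -0.8]
opening: 0.0184
```

```bash
python3 - <<'E'
from station import ctrl
from h import *
import pickle
ctrl.get_image("top")
o=ctrl.get_obs();p=ctrl.get_image("wrist");pickle.dump((p,o),open("w3.pkl","wb"))
print(o["t"],o["dq"].round(3),o["opening"],o["contact_force"],o["wrist_torque"]);plan(o,[.4345,.0623,.045],1,79.3)
cv2.imwrite("pics/w3.png",p["img"][:,:,::-1])
q=ctrl.get_image("top");pickle.dump(q,open("top3.pkl","wb"))
E
```

```text
7.3 [ 0.001 -0.015  0.01  -0.     0.007 -0.125] 0.018278371082578772 [-0.10863775 -0.02999561 -1.14235403] [-0.02297422 -0.00354128 -0.04111327]
from [0.4796 0.0691 0.0733] hd 78.41 tilt [ 0.0231 -0.0077 -0.9997]
[-0.0157, -0.0428, 0.0283, -0.0155]
```

View pics/w3.png

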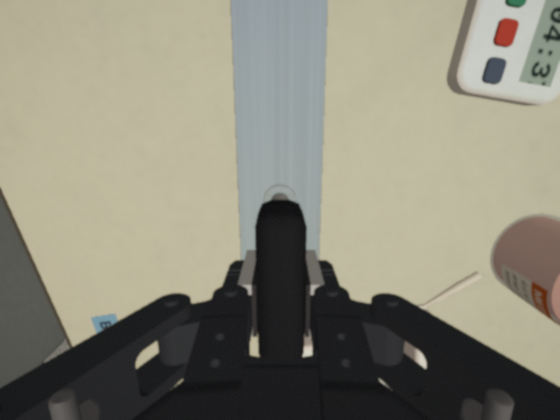

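```bash
python3 - <<'E'
from h import *
import pickle
p=pickle.load(open("top3.pkl","rb"))
im=rectify(p,0.51,0.24,0.005,(0.11,0.16),0.0004)
cv2.imwrite("pics/ortho3.png",im[:,:,::-1])
W=cloud(p)
a=np.radians(79.3);u=np.array([np.cos(a),np.sin(a)]);v=np.array([-u[1],u[0]])
# height profile along u through tray centre and off the dish
C=np.array([.5195,.288])
P=W.reshape(-1,3);P=P[~np.isnan(P[:,0])]
d=P[:,:2]-C;s=d@u;t=d@v
for off in (-40,0,40):
  print(off,[(k,round(float(np.median(P[(abs(s-k/1000)<.002)&(abs(t-off/1000)<.008),2])*1000),1)) for k in range(-100,100,4) if ((abs(s-k/1000)<.002)&(abs(t-off/1000)<.008)).any()])
m=(P[:,2]>.018)&(P[:,2]<.04)&(abs(t)<.09)&(s>.04)&(s<.12)
c,sz,an=cv2.minAreaRect((P[m][:,:2]*1000).astype(np.float32));print("stop",c,sz,an)
E
```

```text
-40 [(-100, 0.0), (-96, 1.2), (-92, 0.9), (-88, -1.0), (-84, 1.1), (-80, -0.1), (-76, -0.2), (-72, -0.2), (-68, 2.3), (-64, 1.4), (-60, 0.0), (-56, 1.7), (-52, 0.0), (-48, 0.2), (-44, 1.6), (-40, 10.4), (-36, 6.6), (-32, 4.3), (-28, 3.1), (-24, 3.9), (-20, 1.8), (-16, 1.9), (-12, 3.7), (-8, 5.2), (-4, 5.0), (0, 5.8), (4, 7.7), (8, 7.8), (12, 6.8), (16, 6.5), (20, 5.9), (24, 4.4), (28, 4.1), (32, 3.2), (36, 1.7), (40, 3.9), (44, 4.6), (48, 7.3), (52, 10.2), (56, 11.8), (60, 1.8), (64, 17.3), (68, 25.4), (72, 26.2), (76, 25.8), (80, 7.2), (84, 6.1), (88, 6.8), (92, 10.0), (96, 6.7)]
0 [(-100, 28.9), (-96, 30.9), (-92, 29.9), (-88, 28.9), (-84, 1.8), (-80, -0.1), (-76, 0.9), (-72, 1.1), (-68, 2.0), (-64, 1.4), (-60, 1.4), (-56, 1.5), (-52, 2.8), (-48, 0.5), (-44, 1.6), (-40, 11.9), (-36, 7.0), (-32, 4.1), (-28, 2.4), (-24, 2.7), (-20, 4.2), (-16, 8.9), (-12, 8.6), (-8, 7.2), (-4, 8.2), (0, 7.8), (4, 7.8), (8, 9.4), (12, 7.5), (16, 8.9), (20, 8.5), (24, 9.4), (28, 9.0), (32, 4.7), (36, 3.4), (40, 2.9), (44, 2.0), (48, 5.0), (52, 9.2), (56, 9.6), (60, 1.7), (64, 15.7), (68, 27.8), (72, 27.5), (76, 24.7), (80, 8.7), (84, 5.6), (88, 7.9), (92, 5.9), (96, 7.3)]
40 [(-100, 0.2), (-96, 0.2), (-92, 2.2), (-88, 0.5), (-84, 0.3), (-80, 0.1), (-76, 1.3), (-72, 1.7), (-68, -0.5), (-64, 0.8), (-60, 0.1), (-56, 0.3), (-52, 0.7), (-48, 1.1), (-44, 1.1), (-40, 9.6), (-36, 7.6), (-32, 4.7), (-28, 3.7), (-24, 3.7), (-20, 3.5), (-16, 3.7), (-12, 3.9), (-8, 3.0), (-4, 5.2), (0, 4.3), (4, 5.4), (8, 2.7), (12, 2.2), (16, 3.8), (20, 2.5), (24, 4.7), (28, 1.4), (32, 3.4), (36, 2.8), (40, 2.2), (44, 4.3), (48, 3.8), (52, 7.7), (56, 12.3), (60, 0.6), (64, 12.7), (68, 26.3), (72, 26.9), (76, 26.0), (80, 5.8), (84, 6.9), (88, 5.9), (92, 6.0), (96, 4.9)]
stop (524.8079223632812, 358.0364074707031) (13.64877986907959, 128.72817993164062) 79.25756072998047
```

View pics/ortho3.png

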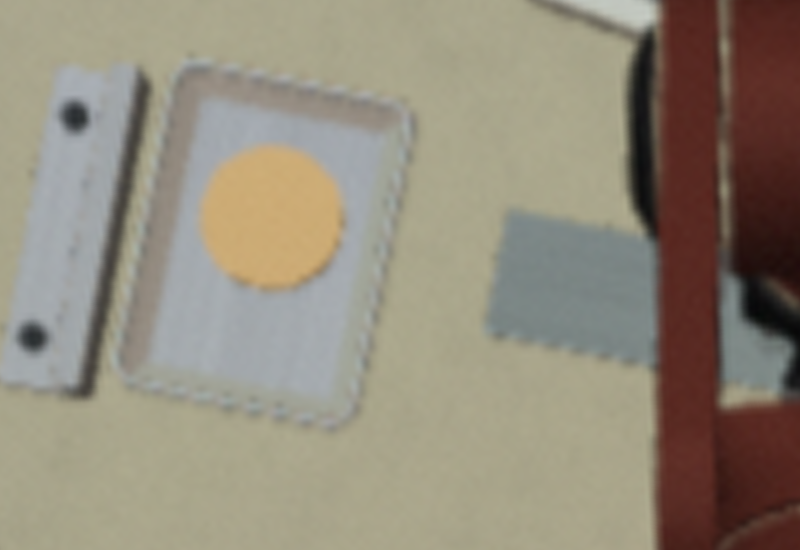

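Emit:
{"method": "apply_moves", "body": {"deltas": [[0, -0.001, 0.005, -0.005, -1], [0, -0.001, 0.005, -0.005, -1], [0, -0.001, 0.005, 0, -1], [0, 0, 0.003, 0, -1], [0, 0, 0.002, 0, -1], [0, 0, 0, 0, -1], [0, 0, 0, 0, -1], [0, 0, 0, 0, -1]]}}

```text
t: 8.4
tool_pos: [0.4746, 0.0694, 0.051]
tool_rot: [2.401, 1.996, 0.017]
contact_force: [-0.3, 1.0, -1.2]
opening: 0.0187
```

```bash
cat > st.py <<'E'
from station import ctrl
from h import *
import sys
o=ctrl.get_obs();M=R.from_rotvec(o["tool_rot"]).as_matrix();p=o["tool_pos"]
T=np.array(eval(sys.argv[1])) if len(sys.argv)>1 else np.array([.5215,.295])
h=heading(o);u=np.array([np.cos(h),np.sin(h)])
# blade tip estimate; tool frame fixed since grasp
tip=p[:2]+.133*u
a=np.radians(float(sys.argv[2]) if len(sys.argv)>2 else 79.3);U=np.array([np.cos(a),np.sin(a)]);V=np.array([-U[1],U[0]])
print("t",round(o["t"],2),"pos",p.round(4),"hd",np.degrees(h).round(2),"zax",M[:,2].round(4),"noseup",M[2,0].round(4),"rollz",M[2,1].round(4))
print("tip s,t",(tip-T)@U,(tip-T)@V,"tcp s,t",(p[:2]-T)@U,(p[:2]-T)@V,"F",o["contact_force"].round(2),"M",o["wrist_torque"].round(3),"dq",abs(o["dq"]).max().round(3),"op",o["opening"])
E
python3 st.py
```

```text
t 8.4 pos [0.4746 0.0694 0.051 ] hd 79.45 zax [ 0.0203 -0.0079 -0.9998] noseup -0.004 rollz 0.0214
tip s,t -0.09738650334533265 0.004518381548331773 tcp s,t -0.23038602018154622 0.004159882826228415 F [-0.32  0.98 -1.24] M [-0.017  0.04   0.019] dq 0.001 op 0.018652705547868822
```

Emit:
{"method": "apply_moves", "body": {"deltas": [[0, 0.002, 0.001, 0, -1], [0, 0.0015, 0.001, 0, -1], [0.005, 0, 0.0012, 0, -1], [0.008, 0, 0, 0, -1], [0.008, 0, 0, 0, -1], [0.008, 0, 0, 0, -1], [0.004, 0, 0, 0, -1], [0, 0, 0, 0, -1]]}}

```text
t: 9.4
tool_pos: [0.4855, 0.104, 0.0482]
tool_rot: [2.4, 1.996, 0.018]
contact_force: [-0.7, -0.4, -0.9]
opening: 0.0183
```

```bash
python3 st.py
```

```text
t 9.4 pos [0.4855 0.104  0.0482] hd 79.5 zax [ 0.0216 -0.0076 -0.9997] noseup -0.0036 rollz 0.0226
tip s,t -0.06137485571846855 0.00039438088779981863 tcp s,t -0.1943740184015917 -7.755723116343002e-05 F [-0.68 -0.45 -0.93] M [-0.059  0.053  0.011] dq 0.003 op 0.018319366033015917
```

Emit:
{"method": "apply_moves", "body": {"deltas": [[0.004, 0, 0.001, 0, -1], [0.008, 0, 0, 0, -1], [0.008, 0, 0, 0, -1], [0.008, 0, 0, 0, -1], [0.008, 0, 0, 0, -1], [0.008, 0, 0, 0, -1], [0.004, 0, 0, 0, -1], [0, 0, 0, 0, -1]]}}

```text
t: 10.4
tool_pos: [0.4952, 0.1517, 0.048]
tool_rot: [2.395, 1.995, 0.011]
contact_force: [-0.3, -1.5, 1.3]
opening: 0.0184
```

```bash
python3 st.py; python3 - <<'E'
from station import ctrl
from h import *
q=ctrl.get_image("top")
im=rectify(q,0.51,0.24,0.005,(0.11,0.16),0.0004);cv2.imwrite("pics/ortho4.png",im[:,:,::-1])
s=ctrl.get_image("side");cv2.imwrite("pics/side4.png",cv2.resize(s["img"][180:300,160:360,::-1],None,fx=4,fy=4,interpolation=2))
E
```

```text
t 10.4 pos [0.4952 0.1517 0.048 ] hd 79.57 zax [ 0.0209 -0.0143 -0.9997] noseup -0.0103 rollz 0.0231
tip s,t -0.012713858257630545 -0.00013258915880979492 tcp s,t -0.14571237998383255 -0.0007596606419503879 F [-0.26 -1.48  1.33] M [-0.617  0.158 -0.008] dq 0.003 op 0.01842291361142777
```

View pics/ortho4.png

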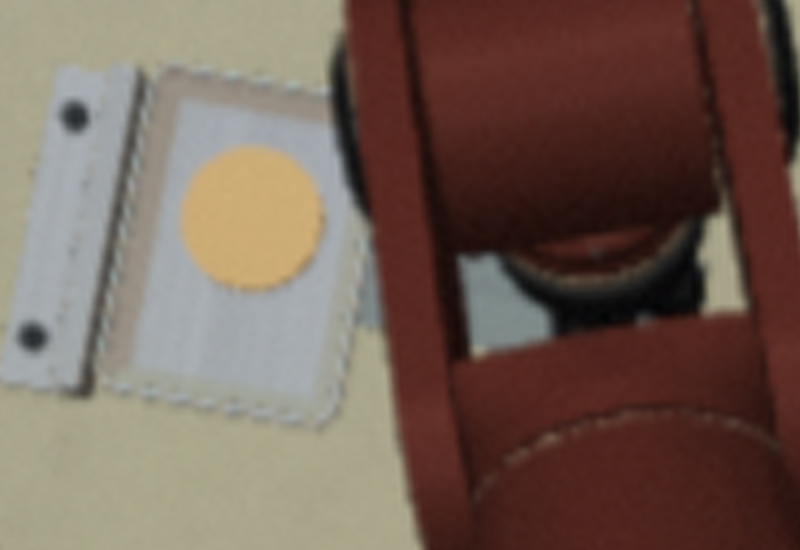

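View pics/side4.png

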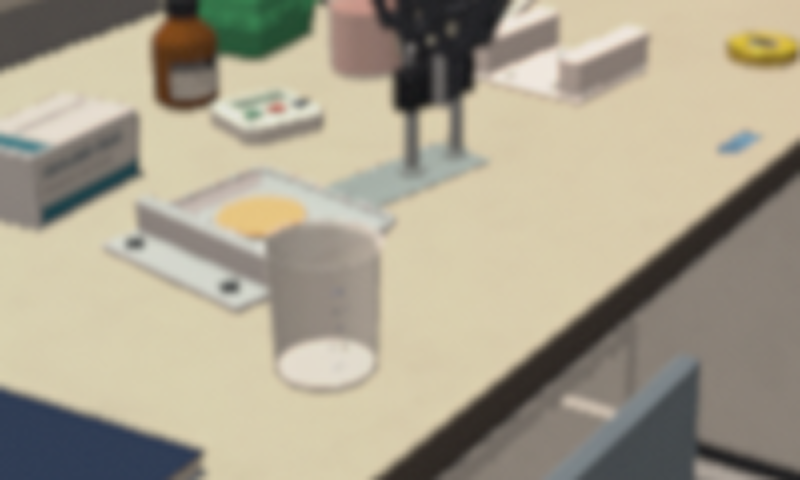

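Emit:
{"method": "apply_moves", "body": {"deltas": [[0.005, 0, 0, 0, -1], [0.008, 0, 0, 0, -1], [0.008, 0, 0, 0, -1], [0.008, 0, 0, 0, -1], [0.008, 0, 0, 0, -1], [0.006, 0, 0, 0, -1], [0.002, 0, 0, 0, -1], [0, 0, 0, 0, -1]]}}

```text
t: 11.5
tool_pos: [0.5042, 0.1939, 0.0484]
tool_rot: [2.392, 1.99, 0.001]
contact_force: [-1.2, -4.3, 1.6]
opening: 0.0183
```

```bash
python3 st.py; python3 - <<'E'
from station import ctrl
from h import *
q=ctrl.get_image("top")
im=rectify(q,0.51,0.24,0.005,(0.11,0.16),0.0004);cv2.imwrite("pics/ortho5.png",im[:,:,::-1])
s=ctrl.get_image("side");cv2.imwrite("pics/side5.png",cv2.resize(s["img"][180:300,160:360,::-1],None,fx=4,fy=4,interpolation=2))
o=ctrl.get_obs();w=ctrl.get_image("wrist");cv2.imwrite("pics/w5.png",w["img"][:,:,::-1])
E
```

```text
t 11.5 pos [0.5042 0.1939 0.0484] hd 79.49 zax [ 0.0197 -0.0226 -0.9995] noseup -0.0186 rollz 0.0235
tip s,t 0.030417182514133185 -0.0013108263184705773 tcp s,t -0.10258208881538244 -0.001751082854922613 F [-1.17 -4.29  1.59] M [-0.54   0.248  0.037] dq 0.004 op 0.01826048413573498
```

View pics/ortho5.png

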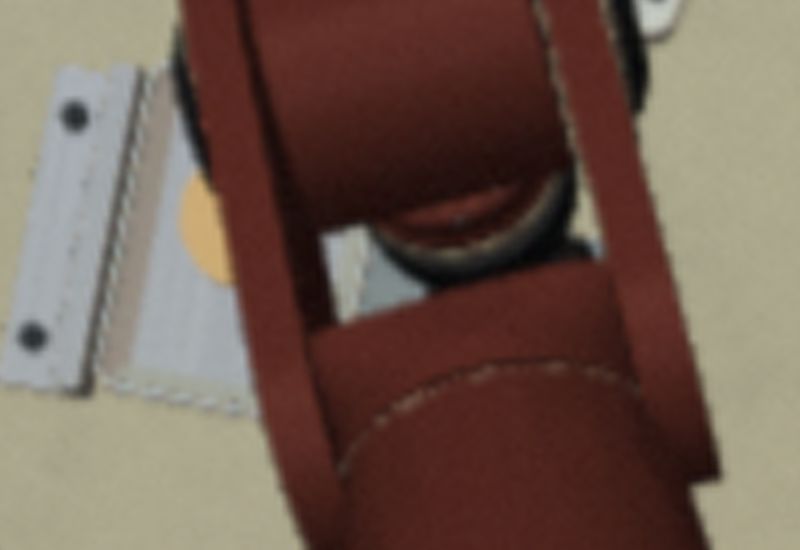

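View pics/w5.png

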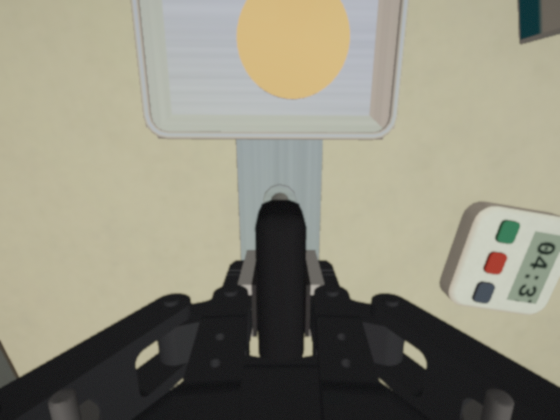

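Emit:
{"method": "apply_moves", "body": {"deltas": [[0.005, 0, 0, 0, -1], [0.006, 0, 0, 0, -1], [0.004, 0, 0, 0, -1], [0.001, 0, 0, 0, -1], [0, 0, -0.003, 0, -1], [0, 0, -0.003, 0, -1], [0, 0, 0, 0, -1], [0, 0, 0, 0, -1]]}}

```text
t: 12.65
tool_pos: [0.5053, 0.2094, 0.0523]
tool_rot: [2.394, 1.989, -0.005]
contact_force: [0.4, -1.5, -3.0]
opening: 0.018
```

```bash
python3 st.py; python3 - <<'E'
from station import ctrl
from h import *
s=ctrl.get_image("side");cv2.imwrite("pics/side6.png",cv2.resize(s["img"][180:300,160:360,::-1],None,fx=4,fy=4,interpolation=2))
o=ctrl.get_obs();w=ctrl.get_image("wrist");cv2.imwrite("pics/w6.png",w["img"][:,:,::-1])
W=cloud(w,o)
for r in (60,100,115,125,132,137,142,150,170): print(r,W[r,255:305].mean(0).round(4))
E
```

```text
t 12.65 pos [0.5053 0.2094 0.0523] hd 79.41 zax [ 0.0163 -0.0241 -0.9996] noseup -0.0207 rollz 0.0204
tip s,t 0.045892951835292725 0.00023490695469999465 tcp s,t -0.08710680531270913 -1.9255537689158864e-05 F [ 0.4  -1.48 -3.01] M [-0.317  0.066 -0.005] dq 0.004 op 0.018043225141263167
60 [0.524  0.3046 0.0134]
100 [0.5204 0.2855 0.0136]
115 [0.519  0.278  0.0138]
125 [0.518  0.2729 0.0122]
132 [0.5174 0.2691 0.0088]
137 [0.5169 0.2664 0.0087]
142 [0.5164 0.2637 0.0088]
150 [0.5155 0.2596 0.0113]
170 [0.5134 0.2477 0.0066]
```

View pics/side6.png

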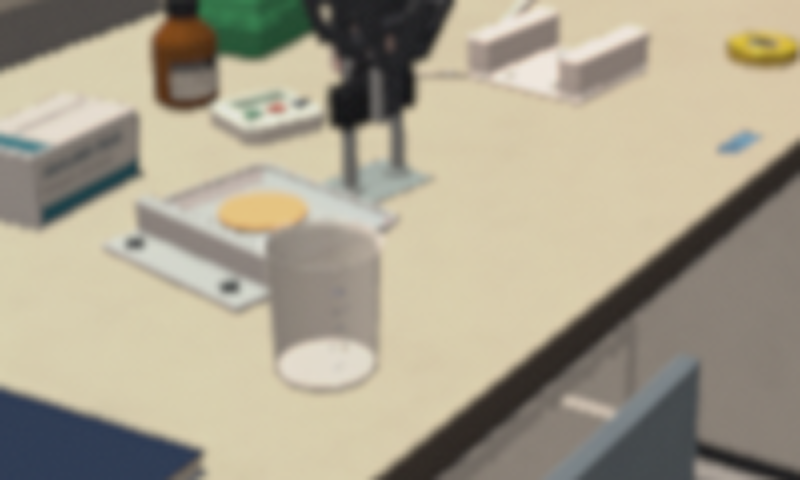

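View pics/w6.png

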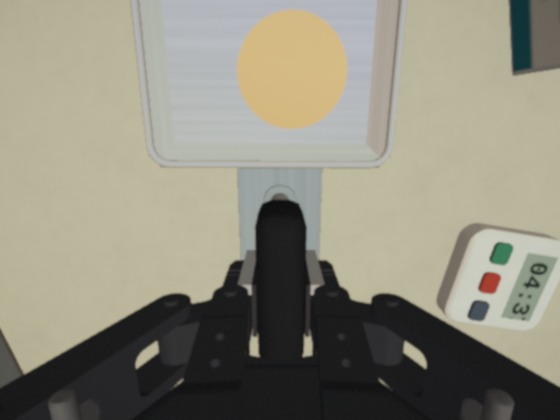

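Emit:
{"method": "apply_moves", "body": {"deltas": [[0, 0, -0.003, 0, -1], [0, 0, -0.005, 0, -1], [0, 0, -0.006, 0, -1], [0, 0, -0.006, 0, -1], [0, 0, -0.006, 0, -1], [0, 0, -0.004, 0, -1], [0, 0, -0.002, 0, -1], [0, 0, 0, 0, -1]]}}

```text
t: 13.75
tool_pos: [0.5051, 0.2108, 0.0873]
tool_rot: [2.395, 1.989, -0.002]
contact_force: [-0.1, -0.3, -4.2]
opening: 0.0185
```

```bash
python3 st.py; python3 - <<'E'
from station import ctrl
from h import *
s=ctrl.get_image("side");cv2.imwrite("pics/side7.png",cv2.resize(s["img"][180:300,160:360,::-1],None,fx=4,fy=4,interpolation=2))
o=ctrl.get_obs();w=ctrl.get_image("wrist");cv2.imwrite("pics/w7.png",w["img"][:,:,::-1])
W=cloud(w,o)
for c in (160,165,170,200,280,360,380,385): print(c,W[10:150:20,c,2].round(4))
E
```

```text
t 13.75 pos [0.5051 0.2108 0.0873] hd 79.42 zax [ 0.0174 -0.0227 -0.9996] noseup -0.0191 rollz 0.0212
tip s,t 0.04724339774962393 0.0007636602309494327 tcp s,t -0.08575630861427716 0.0004841837272863792 F [-0.14 -0.29 -4.16] M [-0.196  0.06   0.027] dq 0.004 op 0.018525887560860568
160 [0.0432 0.0455 0.0442 0.045  0.0464 0.047  0.0469]
165 [0.0425 0.0426 0.043  0.0434 0.0436 0.0441 0.0445]
170 [0.0424 0.0421 0.0427 0.0413 0.0432 0.042  0.0428]
200 [0.0418 0.0439 0.0425 0.042  0.0428 0.0429 0.0435]
280 [0.043  0.0483    nan 0.0491 0.0494 0.0492 0.0437]
360 [0.0433 0.0431 0.0449 0.0431 0.0435 0.0435 0.0437]
380 [0.0452 0.0456 0.0461 0.0464 0.046  0.0479 0.0487]
385 [0.0462 0.0471 0.0473 0.0476 0.049  0.0499 0.05  ]
```

View pics/side7.png

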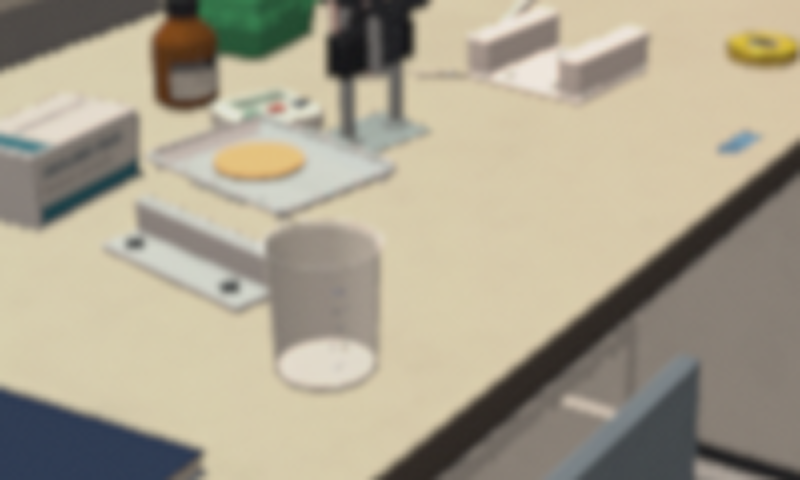

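View pics/w7.png

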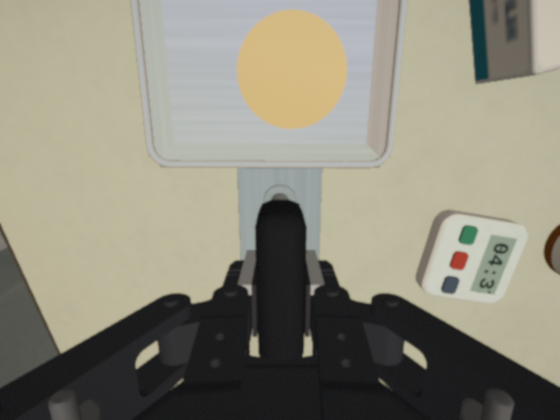

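Emit:
{"method": "apply_moves", "body": {"deltas": [[0, 0, -0.004, 0, -1], [-0.002, 0, -0.006, 0, -1], [-0.004, 0.001, -0.006, 0, -1], [-0.007, 0.001, -0.004, 0, -1], [-0.01, 0.002, -0.001, 0, -1], [-0.012, 0.002, 0, 0, -1], [-0.014, 0.003, 0, 0, -1], [-0.014, 0.003, 0, 0, -1]]}}

```text
t: 14.85
tool_pos: [0.5044, 0.1427, 0.1106]
tool_rot: [2.394, 1.99, -0.004]
contact_force: [0.6, -0.6, -3.2]
opening: 0.0184
```

```bash
python3 st.py; python3 - <<'E'
from h import *
from station import ctrl
plan(ctrl.get_obs(),[.5135,-.152,.115],16,84.5)
E
```

```text
t 14.85 pos [0.5044 0.1427 0.1106] hd 79.45 zax [ 0.0162 -0.0239 -0.9996] noseup -0.0206 rollz 0.0203
tip s,t -0.019831426298552793 -0.011102625675411289 tcp s,t -0.15283094270130554 -0.011461285171184716 F [ 0.61 -0.61 -3.17] M [-0.151  0.034 -0.005] dq 0.237 op 0.018369327937191003
from [0.5044 0.1427 0.1106] hd 79.45 tilt [ 0.0162 -0.0239 -0.9996]
[-0.018, 0.0039, -0.0003, -0.0055]
[-0.018, 0.0038, -0.0003, -0.0055]
[-0.018, 0.0037, -0.0003, -0.0055]
[-0.0181, 0.0036, -0.0003, -0.0055]
[-0.0181, 0.0035, -0.0003, -0.0055]
[-0.0181, 0.0034, -0.0003, -0.0055]
[-0.0181, 0.0033, -0.0003, -0.0055]
[-0.0181, 0.0032, -0.0003, -0.0055]
[-0.0182, 0.0031, -0.0003, -0.0055]
[-0.0182, 0.003, -0.0003, -0.0055]
[-0.0182, 0.0029, -0.0003, -0.0055]
[-0.0182, 0.0028, -0.0003, -0.0055]
[-0.0182, 0.0027, -0.0003, -0.0055]
[-0.0182, 0.0026, -0.0003, -0.0055]
[-0.0183, 0.0025, -0.0003, -0.0055]
[-0.0183, 0.0024, -0.0003, -0.0055]
```

Emit:
{"method": "apply_moves", "body": {"deltas": [[-0.015, 0.003, 0, -0.006, -1], [-0.016, 0.003, 0, -0.006, -1], [-0.016, 0.003, 0, -0.006, -1], [-0.016, 0.003, 0, -0.006, -1], [-0.016, 0.003, 0, -0.006, -1], [-0.016, 0.003, 0, -0.006, -1], [-0.016, 0.003, 0, -0.006, -1], [-0.016, 0.003, 0, -0.006, -1]]}}

```text
t: 15.85
tool_pos: [0.506, 0.0028, 0.1128]
tool_rot: [2.347, 2.044, -0.008]
contact_force: [-0.0, 0.7, -3.8]
opening: 0.0186
```

```bash
python3 st.py "[.518,-.062]" 84.5; python3 - <<'E'
from h import *
from station import ctrl
plan(ctrl.get_obs(),[.5135,-.152,.115],10,84.5)
E
```

```text
t 15.85 pos [0.506  0.0028 0.1128] hd 82.1 zax [ 0.0151 -0.0251 -0.9996] noseup -0.0228 rollz 0.0184
tip s,t 0.19626299260936125 0.012569397604390825 tcp s,t 0.06337949672597941 0.018135053164272597 F [-0.01  0.74 -3.8 ] M [-0.143 -0.022  0.015] dq 0.321 op 0.018618223394678952
from [0.506  0.0028 0.1128] hd 82.1 tilt [ 0.0151 -0.0251 -0.9996]
[-0.0152, 0.0029, -0.0002, -0.0042]
[-0.0152, 0.0028, -0.0002, -0.0042]
[-0.0153, 0.0027, -0.0002, -0.0042]
[-0.0153, 0.0027, -0.0002, -0.0042]
[-0.0153, 0.0026, -0.0002, -0.0042]
[-0.0153, 0.0025, -0.0002, -0.0042]
[-0.0153, 0.0025, -0.0002, -0.0042]
[-0.0153, 0.0024, -0.0002, -0.0042]
[-0.0153, 0.0024, -0.0002, -0.0042]
[-0.0153, 0.0023, -0.0002, -0.0042]
```

Emit:
{"method": "apply_moves", "body": {"deltas": [[-0.016, 0.003, 0, -0.005, -1], [-0.016, 0.003, 0, -0.005, -1], [-0.016, 0.003, 0, -0.005, -1], [-0.016, 0.003, 0, -0.005, -1], [-0.016, 0.003, 0, -0.005, -1], [-0.015, 0.003, 0, -0.005, -1], [-0.013, 0.002, 0, -0.005, -1], [-0.01, 0.002, 0, -0.005, -1]]}}

```text
t: 16.85
tool_pos: [0.5117, -0.1271, 0.1155]
tool_rot: [2.308, 2.088, -0.009]
contact_force: [0.5, 0.0, -4.2]
opening: 0.0184
```

Emit:
{"method": "apply_moves", "body": {"deltas": [[-0.007, 0.001, 0, 0, -1], [-0.005, 0, 0, 0, -1], [-0.003, 0, 0, 0, -1], [-0.001, 0, 0, 0, -1], [0, 0, 0, 0, -1], [0, 0, 0, 0, -1], [0, 0, 0, 0, -1], [0, 0, 0, 0, -1]]}}

```text
t: 17.85
tool_pos: [0.511, -0.1434, 0.1157]
tool_rot: [2.307, 2.09, -0.009]
contact_force: [0.1, 0.5, -4.2]
opening: 0.0186
```

```bash
python3 st.py "[.518,-.062]" 84.5; python3 - <<'E'
from h import *
from station import ctrl
import pickle
o=ctrl.get_obs();w=ctrl.get_image("wrist");cv2.imwrite("pics/w8.png",w["img"][:,:,::-1]);pickle.dump((w,o),open("w8.pkl","wb"))
q=ctrl.get_image("top");pickle.dump(q,open("top8.pkl","wb"))
im=rectify(q,0.52,-0.08,0.036,(0.11,0.16),0.0004);cv2.imwrite("pics/ortho8.png",im[:,:,::-1])
E
```

```text
t 17.85 pos [ 0.511  -0.1434  0.1157] hd 84.32 zax [ 0.0151 -0.0249 -0.9996] noseup -0.0233 rollz 0.0175
tip s,t 0.051316474563788204 -0.0012627083472449834 tcp s,t -0.08168287359540945 -0.0008463080247997701 F [ 0.05  0.52 -4.2 ] M [-0.165  0.038  0.066] dq 0.013 op 0.01861698104525285
```

View pics/w8.png

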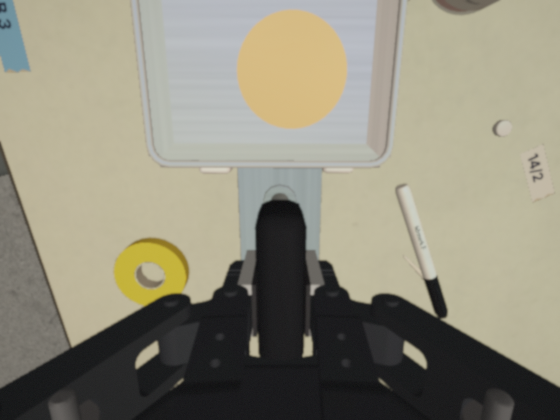

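View pics/ortho8.png

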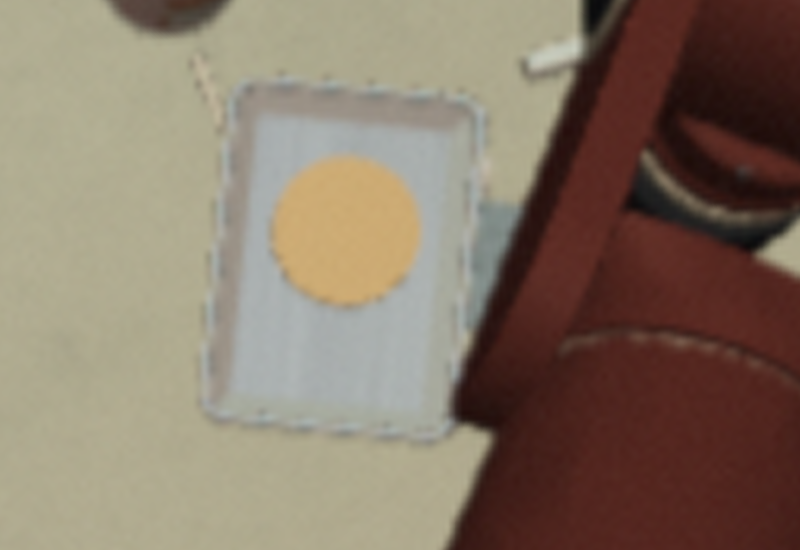

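Emit:
{"method": "apply_moves", "body": {"deltas": [[-0.003, 0.0005, 0, 0, -1], [-0.004, 0.0005, 0, 0, -1], [-0.003, 0, 0.003, 0, -1], [0, 0, 0.004, 0, -1], [0, 0, 0.005, 0, -1], [0, 0, 0.005, 0, -1], [0, 0, 0.002, 0, -1], [0, 0, 0, 0, -1]]}}

```text
t: 18.95
tool_pos: [0.5109, -0.1547, 0.095]
tool_rot: [2.308, 2.09, -0.009]
contact_force: [0.7, 0.6, -4.2]
opening: 0.0184
```

```bash
python3 st.py "[.518,-.062]" 84.5; python3 - <<'E'
from h import *
from station import ctrl
import pickle
ctrl.get_image("side")
o=ctrl.get_obs();w=ctrl.get_image("wrist");cv2.imwrite("pics/w9.png",w["img"][:,:,::-1]);pickle.dump((w,o),open("w9.pkl","wb"))
q=ctrl.get_image("top");pickle.dump(q,open("top9.pkl","wb"))
im=rectify(q,0.52,-0.08,0.06,(0.11,0.16),0.0004);cv2.imwrite("pics/ortho9.png",im[:,:,::-1])
s=ctrl.get_image("side");cv2.imwrite("pics/side9.png",cv2.resize(s["img"][130:250,220:420,::-1],None,fx=4,fy=4,interpolation=2))
W=cloud(w,o)
for c in (170,200,270,280,360): print(c,W[10:190:15,c,2].round(4))
# stand rails seen
m=(abs(W[...,2]-.036)<.004)&(W[...,0]>.43)&(W[...,0]<.6);v,u=np.where(m);print(len(u))
E
```

```text
t 18.95 pos [ 0.5109 -0.1547  0.095 ] hd 84.3 zax [ 0.0142 -0.0246 -0.9996] noseup -0.023 rollz 0.0165
tip s,t 0.04006314445265808 -0.002316977063212122 tcp s,t -0.09293608438624594 -0.0018640661924627187 F [ 0.69  0.56 -4.22] M [-0.173  0.022  0.015] dq 0.012 op 0.01837277793551169
170 [0.051  0.0493 0.0514 0.0499 0.0511 0.0505 0.052  0.0515 0.0526 0.0514
 0.0592 0.0006]
200 [0.0509 0.0512 0.0503 0.0503 0.0509 0.0517 0.0512 0.0516 0.0516 0.0521
 0.0587 0.0013]
270 [0.0512 0.0562 0.0562 0.0577 0.0557 0.0561 0.0554 0.0561 0.0511 0.0509
 0.0579 0.0485]
280 [0.0498 0.0559 0.055  0.0562 0.0563 0.056  0.0549 0.0557 0.0514 0.0522
 0.0582 0.0504]
360 [ 0.0515  0.0519  0.051   0.0519  0.0514  0.0515  0.0528  0.0516  0.0519
  0.0529  0.0575 -0.0007]
0
```

View pics/w9.png

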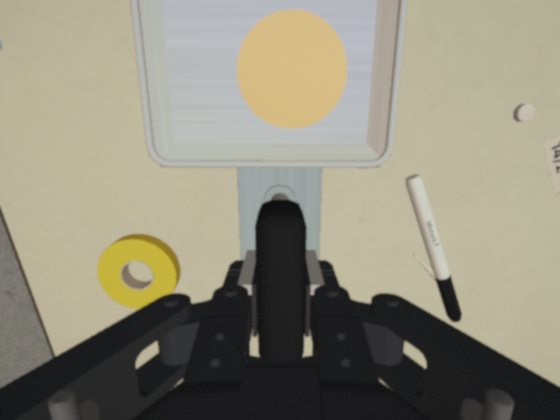

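View pics/ortho9.png

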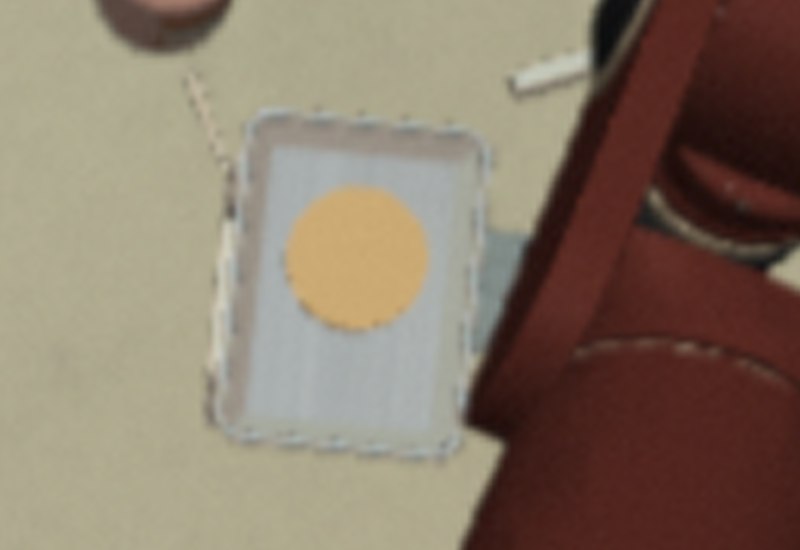

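View pics/side9.png

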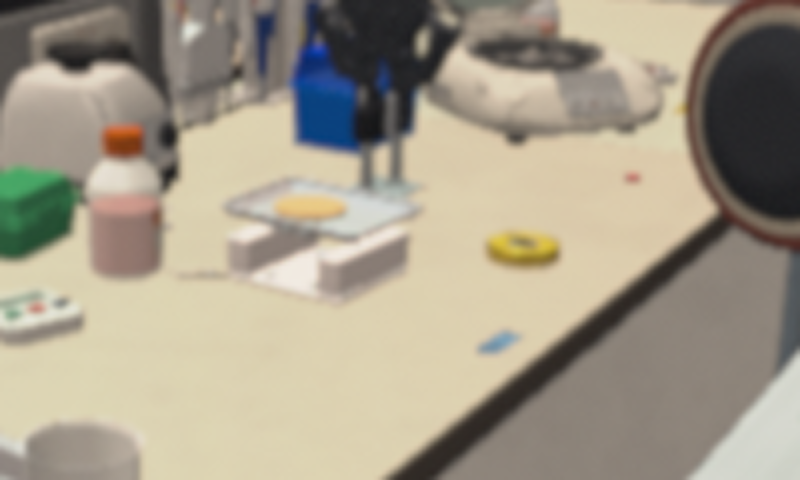

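Emit:
{"method": "apply_moves", "body": {"deltas": [[0, 0, 0.002, 0, -1], [0, 0, 0.003, 0, -1], [0, 0, 0.003, 0, -1], [0, 0, 0.003, 0, -1], [0, 0, 0.003, 0, -1], [0, 0, 0.004, 0, -1], [0, 0, 0.004, 0, -1], [0, 0, 0.002, 0, -1]]}}

```text
t: 20.15
tool_pos: [0.5127, -0.1558, 0.0713]
tool_rot: [2.307, 2.088, -0.006]
contact_force: [0.1, -0.4, -2.1]
opening: 0.0183
```

```bash
python3 st.py "[.518,-.062]" 84.5; python3 - <<'E'
from h import *
from station import ctrl
ctrl.get_image("side")
o=ctrl.get_obs();w=ctrl.get_image("wrist");cv2.imwrite("pics/w10.png",w["img"][:,:,::-1])
s=ctrl.get_image("side");cv2.imwrite("pics/side10.png",cv2.resize(s["img"][130:250,220:420,::-1],None,fx=4,fy=4,interpolation=2))
W=cloud(w,o)
for c in (140,170,200,270,280,360,390): print(c,W[10:190:15,c,2].round(4))
E
python3 st.py "[.518,-.062]" 84.5
```

```text
t 20.15 pos [ 0.5127 -0.1558  0.0713] hd 84.28 zax [ 0.0174 -0.0253 -0.9995] noseup -0.0235 rollz 0.0199
tip s,t 0.03914272317618319 -0.004201053869968467 tcp s,t -0.0938563137305882 -0.0036949097489291293 F [ 0.05 -0.36 -2.12] M [-0.023  0.015 -0.007] dq 0.033 op 0.01834901327653187
140 [0.0415 0.0424 0.043  0.0423 0.0442 0.0439    nan 0.0459 0.0452 0.0474
 0.0006 0.0001]
170 [0.0384 0.0385 0.0386 0.0381 0.0378 0.038  0.0389 0.0399 0.0387 0.04
 0.0431 0.0011]
200 [0.0387 0.0386 0.0389 0.0391 0.039  0.0394 0.0387 0.0387 0.0394 0.0401
 0.0436 0.0002]
270 [0.0437 0.0434 0.0451 0.0438 0.0449 0.0445 0.0432 0.0434 0.0385 0.039
 0.0439 0.0248]
280 [0.0448 0.0441 0.0438 0.0441 0.0435 0.0445 0.0437 0.0437 0.0379 0.0393
 0.0441 0.0251]
360 [ 0.0384  0.0372  0.0387  0.0393  0.0371  0.0394  0.0387  0.0378  0.0377
  0.0389  0.0435 -0.0004]
390 [0.0401 0.0416 0.0424 0.0426 0.0419 0.0428 0.042  0.0435 0.045  0.0458
 0.0482 0.0006]
t 20.3 pos [ 0.5127 -0.1558  0.0715] hd 84.29 zax [ 0.0175 -0.0254 -0.9995] noseup -0.0235 rollz 0.0199
tip s,t 0.03915118002171811 -0.004204116750973554 tcp s,t -0.0938478961903216 -0.0037084084253865856 F [-0.15 -0.84 -1.87] M [-0.013 -0.018  0.034] dq 0.004 op 0.01815068335849671
```

View pics/w10.png

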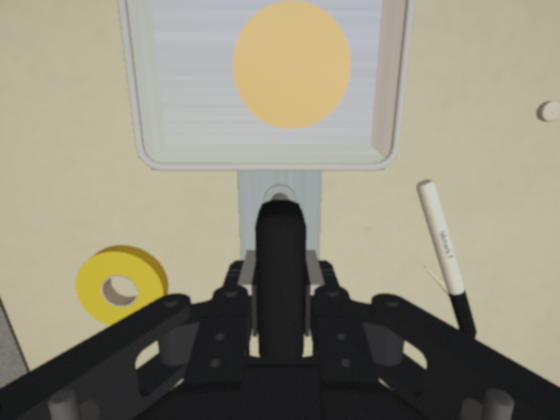

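View pics/side10.png

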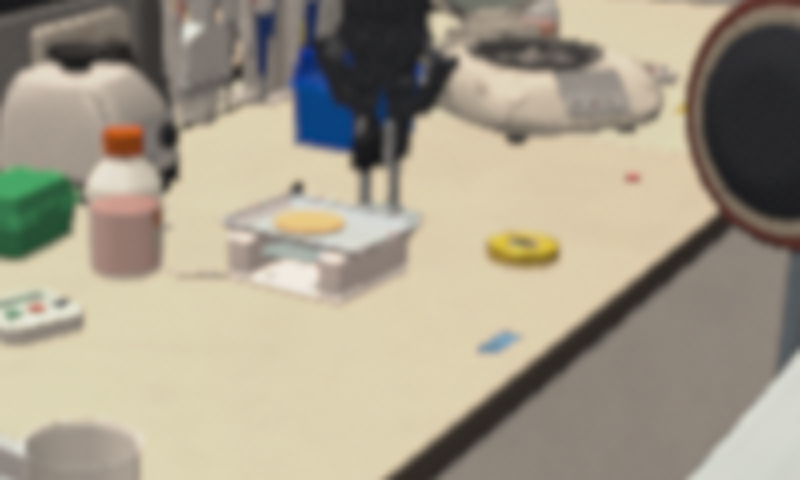

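Emit:
{"method": "apply_moves", "body": {"deltas": [[-0.003, -0.001, 0.001, 0, -1], [-0.006, -0.0005, 0, 0, -1], [-0.01, 0, 0, 0, -1], [-0.012, 0, 0, 0, -1], [-0.012, 0, 0, 0, -1], [-0.012, 0, 0, 0, -1], [-0.012, 0, 0, 0, -1], [-0.012, 0, 0, 0, -1]]}}

```text
t: 21.3
tool_pos: [0.503, -0.2403, 0.0731]
tool_rot: [2.305, 2.086, -0.006]
contact_force: [0.4, -0.2, -2.1]
opening: 0.0187
```

```bash
python3 st.py "[.518,-.062]" 84.5
```

```text
t 21.3 pos [ 0.503  -0.2403  0.0731] hd 84.27 zax [ 0.0186 -0.0266 -0.9995] noseup -0.0246 rollz 0.0211
tip s,t -0.04590455430033497 -0.0027013751798941475 tcp s,t -0.1789035139115899 -0.0021753121382525383 F [ 0.38 -0.18 -2.13] M [-0.083  0.027  0.04 ] dq 0.172 op 0.01866093325014281
```

Emit:
{"method": "apply_moves", "body": {"deltas": [[-0.012, 0, 0, 0, -1], [-0.012, 0, 0, 0, -1], [-0.01, 0, 0, 0, -1], [-0.006, 0, 0, 0, -1], [-0.003, 0, 0.002, 0, -1], [0, 0, 0.004, 0, -1], [0, 0, 0.004, 0, -1], [0, 0, 0, 0, -1]]}}

```text
t: 22.3
tool_pos: [0.4983, -0.2863, 0.0629]
tool_rot: [2.307, 2.087, -0.006]
contact_force: [-0.0, 0.4, -2.0]
opening: 0.0186
```

```bash
python3 st.py "[.518,-.062]" 84.5; python3 - <<'E'
from h import *
from station import ctrl
ctrl.get_image("side")
o=ctrl.get_obs();w=ctrl.get_image("wrist");cv2.imwrite("pics/w11.png",w["img"][:,:,::-1])
q=ctrl.get_image("top");cv2.imwrite("pics/ortho11.png",rectify(q,0.5,-0.12,0.04,(0.14,0.2),0.0005)[:,:,::-1])
W=cloud(w,o)
for c in (250,280,310): print(c,W[10:190:15,c,2].round(4))
E
```

```text
t 22.3 pos [ 0.4983 -0.2863  0.0629] hd 84.25 zax [ 0.0178 -0.0254 -0.9995] noseup -0.0234 rollz 0.0203
tip s,t -0.09214102260563703 -0.002440736844934387 tcp s,t -0.22513979312916116 -0.001868863405290913 F [-0.02  0.35 -2.04] M [-0.014 -0.01  -0.041] dq 0.003 op 0.018556689454597784
250 [0.016  0.0172 0.017  0.016  0.0166 0.0166 0.0177 0.0172 0.016  0.017
 0.0188 0.0169]
280 [0.0176 0.0158 0.0168 0.0154 0.0161 0.0172 0.0175 0.0165 0.0158 0.0166
 0.0174 0.0171]
310 [0.0167 0.0167 0.0173 0.0157 0.0175 0.0169 0.0167 0.0179 0.018  0.0171
 0.0163 0.0174]
```

View pics/w11.png

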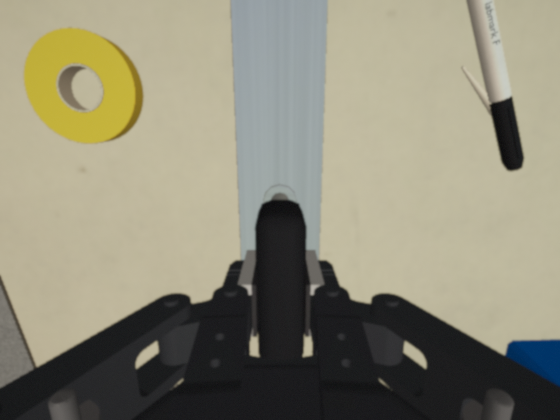

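View pics/ortho11.png

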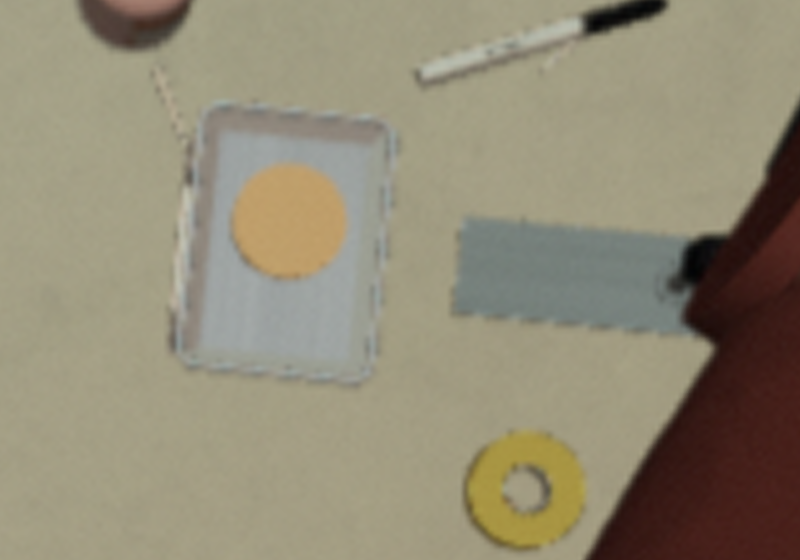

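Emit:
{"method": "apply_moves", "body": {"deltas": [[0, 0, 0.003, 0, -1], [0, 0, 0.004, 0, -1], [0, 0, 0.003, 0, -1], [0, 0, 0.001, 0, -1], [0, 0, 0, 0, -1], [0, 0, 0, 0, -1], [0, 0, 0, 0, -1], [0, 0, 0, 0, -1]]}}

```text
t: 23.45
tool_pos: [0.4992, -0.2871, 0.0523]
tool_rot: [2.305, 2.086, -0.005]
contact_force: [-0.3, -0.4, -2.4]
opening: 0.0182
```

```bash
python3 st.py "[.518,-.062]" 84.5
```

```text
t 23.45 pos [ 0.4992 -0.2871  0.0523] hd 84.26 zax [ 0.0195 -0.0267 -0.9995] noseup -0.0246 rollz 0.022
tip s,t -0.09285549575846888 -0.0034041541581066887 tcp s,t -0.22585428881210495 -0.002837544701703832 F [-0.27 -0.41 -2.42] M [-0.03   0.024  0.052] dq 0.001 op 0.01822944082452523
```

Emit:
{"method": "apply_moves", "body": {"deltas": [[0, 0, 0.0015, 0, -1], [0, 0, 0.001, 0, -1], [0, 0, 0.001, 0, -1], [0, 0, 0.001, 0, -1], [0, 0, 0, 0, -1], [0, 0, 0, 0, -1], [0, 0, 0, 0, -1], [0, 0, 0, 0, -1]]}}

```text
t: 24.45
tool_pos: [0.4997, -0.2875, 0.0489]
tool_rot: [2.305, 2.086, -0.005]
contact_force: [-0.2, -0.1, 1.2]
opening: 0.0186
```

```bash
python3 st.py "[.518,-.062]" 84.5;python3 - <<'E'
from h import *
from station import ctrl
o=ctrl.get_obs();w=ctrl.get_image("wrist")
W=cloud(w,o)
for c in (245,250,260,300,310,315): print(c,np.nanmean(W[5:60,c,2]).round(4),np.nanmean(W[120:160,c,2]).round(4))
E
```

```text
t 24.45 pos [ 0.4997 -0.2875  0.0489] hd 84.27 zax [ 0.02   -0.0267 -0.9994] noseup -0.0246 rollz 0.0225
tip s,t -0.09322610071616376 -0.003918295280894769 tcp s,t -0.22622505383318645 -0.003390592925396173 F [-0.2  -0.1   1.23] M [0.285 0.219 0.079] dq 0.002 op 0.018585933466693454
245 0.0026 0.0029
250 0.0026 0.0031
260 0.0028 0.0031
300 0.0028 0.0033
310 0.0029 0.0034
315 0.0028 0.0034
```

Emit:
{"method": "apply_moves", "body": {"deltas": [[0, 0, 0.0005, 0, 0.3], [0, 0, 0, 0, 0.3], [0, 0, 0, 0, 0.3], [0, 0, 0, 0, 0.3], [0, 0, -0.01, 0, 0.3], [0, 0, -0.02, 0, 0.3], [0, 0, -0.03, 0, 0.3], [0, 0, -0.03, 0, 0.3]]}}

```text
t: 25.5
tool_pos: [0.4974, -0.2847, 0.142]
tool_rot: [2.306, 2.086, -0.005]
contact_force: [1.1, 0.1, -0.3]
opening: 0.0551
```

Emit:
{"method": "apply_moves", "body": {"deltas": [[0, 0, -0.03, 0, 0.3], [-0.01, 0, -0.03, 0, 0.3], [-0.03, 0, -0.03, 0, 0.3], [-0.04, 0, -0.02, 0, 0.3], [-0.04, 0, 0, 0, 0.3], [-0.02, 0, 0, 0, 0.3], [0, 0, 0, 0, 0.3], [0, 0, 0, 0, 0.3]]}}

```text
t: 26.5
tool_pos: [0.483, -0.4238, 0.2776]
tool_rot: [2.288, 2.076, -0.0]
contact_force: [0.9, 0.6, -0.9]
opening: 0.0554
```

```bash
python3 st.py "[.518,-.062]" 84.5; python3 - <<'E'
from h import *
from station import ctrl
o=ctrl.get_obs();w=ctrl.get_image("wrist");cv2.imwrite("pics/w12.png",w["img"][:,:,::-1])
q=ctrl.get_image("top");cv2.imwrite("pics/ortho12.png",rectify(q,0.5,-0.12,0.04,(0.14,0.2),0.0005)[:,:,::-1])
s=ctrl.get_image("side");cv2.imwrite("pics/side12.png",cv2.resize(s["img"][130:270,200:420,::-1],None,fx=3.6,fy=3.6,interpolation=2))
for n,W in (("w",cloud(w,o)),("t",cloud(q))):
  def box(n,x0,x1,y0,y1,z0,z1):
    m=(W[...,0]>x0)&(W[...,0]<x1)&(W[...,1]>y0)&(W[...,1]<y1)&(W[...,2]>z0)&(W[...,2]<z1)
    P=W[m]
    if len(P)<5: print(n,len(P));return
    c,s,a=cv2.minAreaRect(P[:,:2].astype(np.float32)*1000);print(n,len(P),np.round(c,1),np.round(s,1),round(a,1),"zmed",np.median(P[:,2]).round(4))
    A=np.c_[P[:,:2]-P[:,:2].mean(0),np.ones(len(P))];print("  plane",np.linalg.lstsq(A,P[:,2],rcond=None)[0].round(4))
  print(n)
  box("handle",.45,.56,-.35,-.2,.06,.1)
  box("tray+stand",.43,.61,-.14,.02,.028,.06)
  box("floor",.475,.495,-.095,-.03,.033,.043)
  for k in [(.509,-.2),(.504,-.24)]:
    m=np.hypot(W[...,0]-k[0],W[...,1]-k[1])<.008;print("blade z",np.nanmedian(W[m][:,2]) if m.any() else None)
E
```

```text
t 26.5 pos [ 0.483  -0.4238  0.2776] hd 84.4 zax [ 0.0353 -0.0392 -0.9986] noseup -0.0356 rollz 0.0389
tip s,t -0.23049772126047183 -0.00011792910806436704 tcp s,t -0.36349751763797766 0.00011480151301307897 F [ 0.87  0.63 -0.87] M [ 0.008 -0.036  0.008] dq 0.003 op 0.05544903013607984
w
handle 1611 [ 501.  -289.4] [68.3 20.1] 84.8 zmed 0.0776
  plane [0.0212 0.0119 0.0771]
tray+stand 0
floor 0
blade z None
blade z 0.0019935652895474165
t
handle 269 [ 502.4 -284.8] [68.2 21.6] 84.9 zmed 0.0779
  plane [ 0.2869 -0.0734  0.0761]
tray+stand 2105 [517.2 -61.2] [101.1 134.8] 84.3 zmed 0.0418
  plane [ 0.0071 -0.0065  0.0421]
floor 193 [485.2 -62.6] [19.6 63.3] 0.2 zmed 0.0391
  plane [-0.0455  0.016   0.0391]
blade z 0.002850426511707971
blade z 0.002635197302870429
```

View pics/ortho12.png

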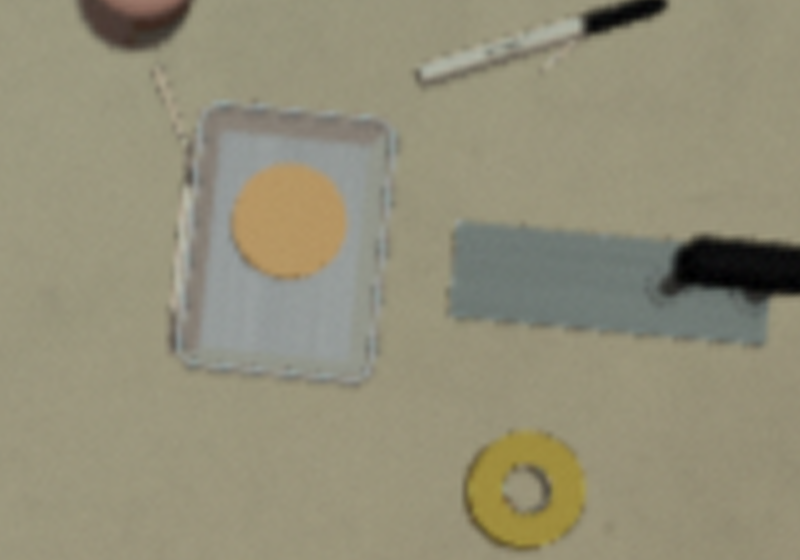

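View pics/side12.png

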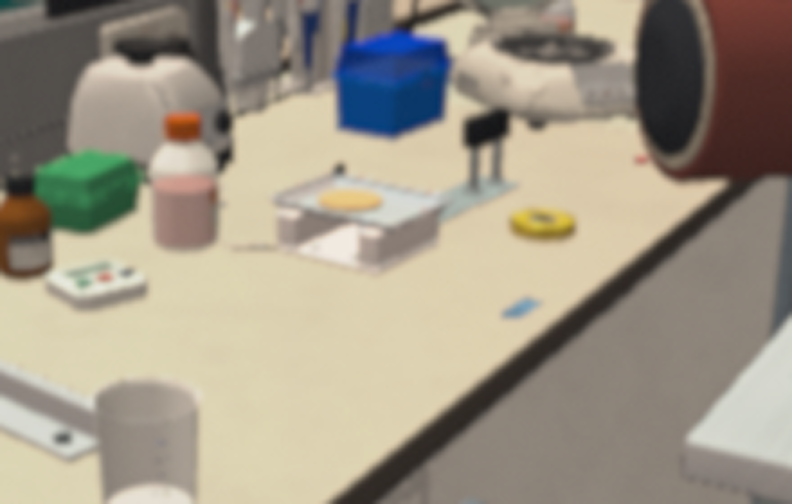

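View pics/w12.png

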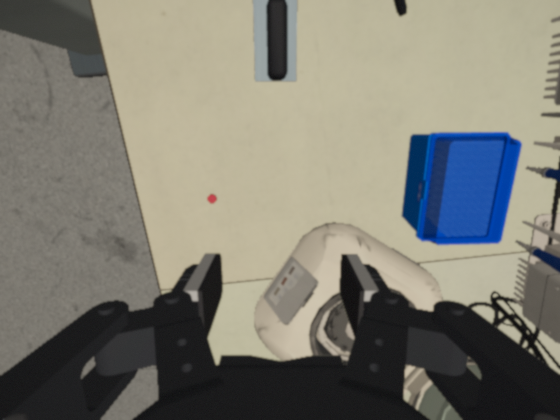

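```bash
python3 -c "
from station import ctrl
print(ctrl.finish_job())"
```

```text
the job is handed in; nothing more can be done
None
```

I moved the tray, with the dish on it, from the bench stop to the stand and put the lifter down flat on the bench. I handed the job in at about 26.7 s; the interface gave no verdict.

| Last check | Result |
|---|---|
| Tray on the stand | Centred within about 1–2 mm, x axes within about 0.5°, floor level at about 39 mm, so it rests on both rails |
| Dish | Flat in the tray, about 11 mm off centre across it (limit 34 mm) |
| Lifter | Flat on the bench, blade top at about 2–3 mm |
| Blade's front edge | About 95 mm from the tray's centre and about 40 mm clear of the stand |
| Fingers on tray or dish | No contact seen in the pictures or forces |
| Bystanders | Timer, bottle and tape roll look where they were in the last views, and the beaker looks the same in the side view; I did not measure any of their shifts |

- **Tool lean:** the tool picked up a tilt of about 0.03 rad while it held the lifter, which the moves could not correct. The tray still looked level in the depth readings.
- **Depth noise:** a plane fitted to a small patch of the tray floor in the top camera gave a 0.046 slope, just over the 0.04 rad limit. I put this down to depth noise, because a fit over the whole tray gave less than 0.01.

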